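# Third hand for a parts tin

### The job

Take the open rectangular tin upright and press its base squarely and centrally down on the sprung pad of the punch until the pad is fully down, to mark it. Then carry it to the wooden jig and press one of its narrow ends flat on the middle of the sprung stop plate, upright and held up in the air with its middle level with the plate's middle, pushing the plate about halfway back and never to its end. Finish while holding it there with that steady push, so that I can screw a rubber foot on from below; leave the other things on the bench where they are.

Things in the scene. Friction and masses are not known exactly. Their poses are not given: they have to be found in the camera images.
- tin: Open-topped rectangular tin, 80 long (its x) x 60 wide (its y) x 80 high (z), walls 3 mm, 0.17 to 0.35 kg, standing upright on the bench. Origin: centre of its underside. Its narrow ends (60 wide) are the faces at x = -40 and x = +40 mm; either end may be used. Grip it across its 60 mm width (along its y), pads outside, about 60 mm above its base (no lower: the rim would meet the gripper).
- tin_mid (a point): The centre of the tin, 40 mm above the centre of its underside; axes as the tin's.
- punch: Marking punch, screwed to the bench: dark steel base 120 x 120 x 12 mm with a grey collar (80 across, top at 22 mm) around a black sprung pad. Origin: centre of its underside, on the bench.
- pad_top (a point): Centre of the top of the punch's round black pad (68 across), 40 mm above the bench when up and 30 mm when fully down; moves with the pad. A small steel pin tip shows at its centre.
- pad (a joint): How far the pad is pressed down, m: 0 up, 0.010 fully down (end stop). Its spring takes about 4 N to start and 8 N fully down; it comes back up by itself, and the tin's weight alone does not press it.
- jig: Wooden holding jig, screwed to the bench: foot and post (top at 130 mm) standing behind a sprung stop plate of light wood that faces along the jig's -x, towards the robot's side. Nothing is beneath or in front of the plate. Origin: on the bench straight below the middle of the plate's front face at rest; x points from the face to the post (the pushing direction), z up.
- stop_face (a point): Middle of the front face of the stop plate (plate 50 wide along y, 60 high, 12 thick, spanning 80 to 140 mm above the bench), 110 mm above the bench; axes as the jig's; moves with the plate.
- stop (a joint): How far the stop plate is pushed back along the jig's x, m: 0 at rest, 0.024 at its end. Its spring pushes back with 2.1 N plus 0.7 N per mm: about 10.5 N halfway (0.012). It returns by itself.
- jar: Bystander: glass jar with a metal lid, 64 across, 85 high. Origin: centre of its underside.
- screwdriver: Bystander: screwdriver with a black handle, lying on the bench. Origin: on its underside, near its middle.
- offcut: Bystander: dark wood offcut, 100 x 38 x 30 mm. Origin: centre of its underside.
- rubber_foot: Bystander: the rubber foot to be screwed on later, a low black cone 38 across, 14 high. Origin: centre of its underside.
Mind the look-alikes: they are no part of the job. Of the things that look like the tin, the middle-sized one is meant.

How it is judged:
On the way:
1. the tin, upright in the fingers and centred on the pad, has pressed it fully down (value of joint pad above 0.0085 m and horizontal distance between tin and pad_top below 0.012 m and angle between tin's own z axis and vertical below 0.12 rad and contact force between tin and punch above 4 N and contact force between tin and the fingers above 3 N), for 0.2 s.
At the end, for the whole second after the job is handed in: After marking, the fingers hold the tin upright, narrow end flat on the stop plate (both within 8 degrees), its middle within 14 mm sideways and 20 mm in height of the plate's middle, clear of the bench, plate pushed in 6 to 18 mm, contact force 4 to 18 N, all at rest (value of joint stop between 0.006 and 0.018 m and contact force between tin and jig between 4 and 18 N and velocity of joint stop between -0.004 and 0.004 m/s and linear speed of tin below 0.01 m/s and angle between the x axis of tin and the x axis of stop_face, either way round below 0.14 rad and angle between tin's own z axis and vertical below 0.14 rad and y of tin_mid in the frame of stop_face between -0.014 and 0.014 m and z of tin_mid in the frame of stop_face between -0.02 and 0.02 m and height (world z) of tin above 0.035 m and contact force between tin and the fingers above 3 N); the arm keeps its last pose, push and grip.
It fails at once if the stop plate is driven to its end (value of joint stop above 0.0228 m).
It fails at once if the glass jar is moved more than 3 cm (distance of jar from where it was at the start of the episode above 0.03 m).
It fails at once if the screwdriver is moved more than 3 cm (distance of screwdriver from where it was at the start of the episode above 0.03 m).
It fails at once if the wood offcut is moved more than 3 cm (distance of offcut from where it was at the start of the episode above 0.03 m).
It fails at once if the rubber foot is moved more than 3 cm (distance of rubber_foot from where it was at the start of the episode above 0.03 m).
It also fails if it takes over 51 s, if anything falls off the work surface, if the arm or the gripper's body presses on something with over 40 N, if the wrist force passes 120 N, or if a joint passes its speed limit or range.

### The arm

A 6-joint arm with a two-finger parallel gripper is mounted at the origin on the work surface. World frame = base frame: x ahead of the robot, y to its left, z up, the work surface at z = 0. Lengths are in m, angles in rad, forces in N, time in s.
With the tool pointing down it reaches from about 0.325 to 0.775 m from the base axis. Payload 5.5 kg.
Tool frame: the origin (TCP) lies between the finger pads; the fingertips stand 8 mm ahead of it and the grasp point (between the pads) lies 11 mm behind it (tcp_to_tips is the distance from the TCP to the fingertips, in m); z points along the fingers, y is the line along which they close (so a half turn about z gives the same grasp; the last joint's range is limited). The gripper opens to 88 mm and grips with 3 to 60 N. Pads are 20 mm wide; open, the fingers measure 115 mm over their backs; the gripper's body (75 mm by 178 mm) begins 61 mm behind the grasp point.
Start: joints at [1.119, 0.091, 1.231, -0, 1.82, -0.057], TCP at [0.231, 0.554, 0.198] pointing down, gripper open.
Joint ranges: [-2.87, 2.87], [-0.86, 2.18], [0.17, 2.46], [-1.51, 4.65], [0.06, 2.69], [-2.65, 2.65]. Speed limits (rad/s): [2.57, 2.57, 3.01, 3.14, 3.14, 3.14].

### API

Orientations are given as a unit quaternion [w, x, y, z].
In Python, from bench import * gives the robot as it stands. Calls block until the motion is done:
- move_to(position, orientation): joint-space move of the TCP to a pose.
- move_l(position, speed=0.15, orientation=None): straight line of the TCP; orientation=None keeps the orientation; speed is the mean speed in m/s.
- movej(angles): joint-space move.
- gripper_open() and close(): open the fingers fully, or close them until they stop; the grip force is fixed at half the most.
- hold(seconds).
- inverse_kinematics(position, orientation): joint angles nearest the present ones, or None.
- state(): the state.
- get_image(name): name is "side" or "top" or "wrist"; returns a dict with "frame" (420x560x3 uint8, blue, green, red), "depth" (420x560 float32, m along the optical axis (not along the pixel's ray), 0 where there is no reading), "camera_matrix" (3x3 intrinsics, pixels), "view" (4x4, takes a point from world to camera coordinates). Camera axes: x right, y up, looking along -z (the intrinsics and any distortion apply to the point x, -y, -z); pixel columns grow to the right and rows downward; lengths in m; the calibration is good to about 2 mm. The wrist camera is an equidistant fisheye: a pixel r from the principal point sees the ray r / f radians off the axis. A picture is of the moment at which its call begins.
A pose or a line that the arm cannot do raises IKError and nothing moves.
- job_done(): hands the job in; it is judged then, once.
The state is a dict: "time": time; "joint_pos": joint angles; "dq": joint speeds; "joint_torque": joint torques, N m; "ee_pos": TCP position; "ee_rot": TCP orientation; "ft_force": force on the tool from outside, world axes, zero at the start; "moment": the same for the moment, N m; "finger_gap": finger opening in m; "finger_force": force on a finger pad.
Only numpy, scipy, OpenCV 4.12 (cv2) and the standard library are available. Lean on these libraries where they do the work, as an engineer would, in place of code of your own. Each camera call takes 0.05 s, during which the arm holds its last target. There are 200 camera calls.

## Working session

There is one attempt and no reset: what is moved stays moved. The work goes in short steps, each a Python script; the robot and the scene stay as the last script left them, time stands still between calls to the robot, and variables do not carry over. Pictures are saved under pics/ and viewed, at most 10 in all, crops included, and the job is handed in when it is done.

```bash
ls; mkdir -p pics
python3 - <<'E'
from bench import *
import cv2,numpy as np
for n in("top","side"):
    d=get_image(n); cv2.imwrite(f"pics/{n}0.png",d["frame"]); np.savez(f"{n}0.npz",**{k:d[k] for k in("frame","depth","camera_matrix","view")})
    print(n,d["camera_matrix"].tolist(),np.round(d["view"],4).tolist(),[k for k in d])
s=state();print({k:np.round(v,3).tolist() for k,v in s.items()})
E
```

```text
pics
top [[381.444527019292, 0.0, 284.19028659760994], [0.0, 381.444527019292, 213.54177510432845], [0.0, 0.0, 1.0]] [[-0.0161, -0.9997, -0.0172, -0.0197], [0.9945, -0.0178, 0.1029, -0.516], [-0.1032, -0.0155, 0.9945, -1.007], [0.0, 0.0, 0.0, 1.0]] ['frame', 'depth', 'camera_matrix', 'view']
side [[390.378471064624, 0.0, 278.43986135306864], [0.0, 390.378471064624, 208.68855508560532], [0.0, 0.0, 1.0]] [[0.8756, -0.4829, -0.0055, -0.4536], [0.3475, 0.6221, 0.7016, -0.2357], [-0.3354, -0.6163, 0.7126, -0.8538], [0.0, 0.0, 0.0, 1.0]] ['frame', 'depth', 'camera_matrix', 'view']
{'time': 0.1, 'joint_pos': [1.119, 0.092, 1.232, 0.0, 1.82, -0.057], 'dq': [-0.0, -0.002, -0.003, 0.001, 0.0, -0.001], 'joint_torque': [0.003, -44.786, -40.757, 0.07, 0.028, -0.0], 'ee_pos': [0.231, 0.554, 0.197], 'ee_rot': [-0.0, 0.196, 0.981, -0.001], 'ft_force': [-0.055, -0.283, 0.038], 'moment': [-0.031, -0.006, -0.033], 'finger_force': 0.0, 'finger_gap': 0.088}
```

View pics/top0.png

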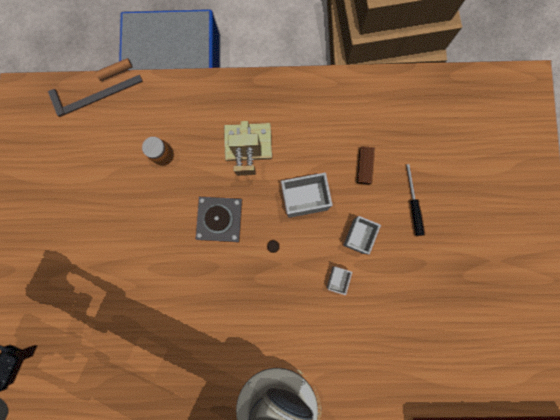

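View pics/side0.png

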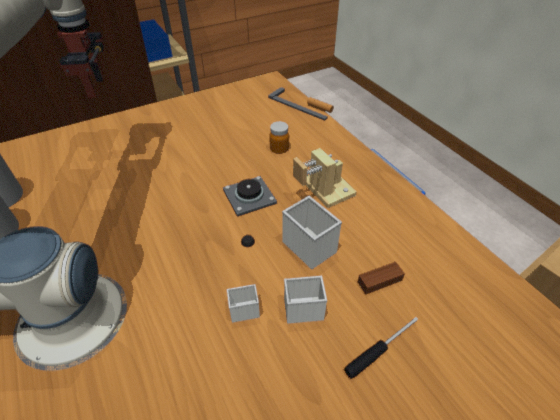

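Top view: the three tins are at (306,194) large, (362,235) middle and (340,280) small. The punch pad is at (218,219), the jig plate at about (244,170), the rubber foot at (273,246) and the jar at (155,150). The middle tin is the one to take. Next I measure it.

```bash
cat > geo.py <<'E'
import numpy as np,cv2
def cloud(d):
    K,V,z=d["camera_matrix"],d["view"],d["depth"]
    v,u=np.mgrid[:z.shape[0],:z.shape[1]]
    c=np.stack([(u-K[0,2])/K[0,0]*z,-(v-K[1,2])/K[1,1]*z,-z],-1)
    w=(c-V[:3,3])@V[:3,:3]; w[z<=0]=np.nan
    return w
def ray(d,uv,h):
    K,V=d["camera_matrix"],d["view"];uv=np.atleast_2d(uv).astype(float)
    c=np.c_[(uv[:,0]-K[0,2])/K[0,0],-(uv[:,1]-K[1,2])/K[1,1],-np.ones(len(uv))]
    r=c@V[:3,:3];o=-V[:3,:3].T@V[:3,3]
    return o+r*((h-o[2])/r[:,2])[:,None]
def proj(d,P):
    K,V=d["camera_matrix"],d["view"];c=np.asarray(P)@V[:3,:3].T+V[:3,3]
    return np.c_[K[0,0]*c[:,0]/-c[:,2]+K[0,2],K[1,1]*-c[:,1]/-c[:,2]+K[1,2]]
E
python3 - <<'E'
from geo import *
D={n:np.load(n+"0.npz") for n in("top","side")};W={n:cloud(D[n]) for n in D}
def rect(p):
    r=cv2.minAreaRect((p[:,:2]*1000).astype(np.float32));return np.round(r[0],1),np.round(r[1],1),round(r[2],1)
# approx centre
for nm,uv,h in(("big",(306,194),.1),("mid",(362,235),.08),("small",(340,280),.05),("pad",(218,219),.04),("plate",(244,170),.14),("jar",(153,147),.085),("offcut",(366,165),.03),("foot",(273,246),.014),("sdr",(417,215),.02)):
    c=ray(D["top"],uv,h)[0];print(nm,c.round(3))
    for n in W:
        w=W[n];m=np.hypot(w[...,0]-c[0],w[...,1]-c[1])<.07 if nm in("mid","pad","plate") else np.hypot(w[...,0]-c[0],w[...,1]-c[1])<.05
        p=w[m];print("  ",n,len(p),"ztop",np.nanpercentile(p[:,2],[50,95,99.5]).round(4))
        if nm in("mid","small","big"):
            zt=np.nanpercentile(p[:,2],99);q=p[p[:,2]>zt-.012]
            print("   rim",len(q),rect(q))
        if nm=="pad":
            q=p[(p[:,2]>.033)&(p[:,2]<.06)];(x,r)=cv2.minEnclosingCircle((q[:,:2]*1000).astype(np.float32));print("   pad",len(q),np.round(x,1),round(r,1),np.median(q,0).round(4))
            q=p[(p[:,2]>.007)&(p[:,2]<.03)];print("   base",rect(q))
c=ray(D["top"],(244,165),.12)[0]
for n in W:
    w=W[n];m=(abs(w[...,0]-c[0]-.03)<.1)&(abs(w[...,1]-c[1])<.07)&(w[...,2]>.075)
    p=w[m]
    np.save(f"jig_{n}.npy",p)
    x0=np.nanpercentile(p[:,0],2);q=p[p[:,0]<x0+.02];print(n,len(p),len(q),q.min(0).round(4),q.max(0).round(4))
d=D["top"];cv2.imwrite("pics/c.png",cv2.hconcat([cv2.resize(d["frame"][100:240,200:300],None,fx=4,fy=4),cv2.resize(D["side"]["frame"][130:270,270:370],None,fx=4,fy=4)]))
E
```

```text
big [ 0.557 -0.085  0.1  ]
   top 1144 ztop [0.0056 0.1125 0.1154]
   rim 125 (array([557.8, -85.7]), array([85.7, 66. ]), 9.1)
   side 1106 ztop [0.0675 0.1114 0.1134]
   rim 203 (array([555.5, -76.3]), array([88.1, 81. ]), 13.1)
mid [ 0.452 -0.226  0.08 ]
   top 2032 ztop [0.0021 0.08   0.0836]
   rim 195 (array([ 453.1, -230.6]), array([61.7, 81.3]), 67.0)
   side 3059 ztop [0.0116 0.0793 0.0812]
   rim 427 (array([ 453.4, -230.7]), array([64.1, 80.8]), 66.7)
small [ 0.337 -0.171  0.05 ]
   top 1072 ztop [0.0018 0.0608 0.0637]
   rim 118 (array([ 336.9, -169.8]), array([46.4, 61.3]), 72.3)
   side 1636 ztop [0.01   0.0603 0.0624]
   rim 266 (array([ 337.7, -170.3]), array([48. , 61.4]), 73.1)
pad [0.503 0.149 0.04 ]
   top 2000 ztop [0.0134 0.042  0.0444]
   pad 503 [505.8 152.5] 33.8 [0.5056 0.1517 0.0404]
   base (array([506.4, 152.9]), array([120.6, 120.3]), 86.0)
   side 1409 ztop [0.0128 0.0409 0.0423]
   pad 345 [506.4 151.3] 34.6 [0.5053 0.148  0.0396]
   base (array([505.9, 150.6]), array([120.7, 120.5]), 85.7)
plate [0.613 0.066 0.14 ]
   top 2193 ztop [0.0014 0.1331 0.1424]
   side 1531 ztop [0.0153 0.1356 0.141 ]
jar [0.691 0.311 0.085]
   top 1081 ztop [0.0414 0.0868 0.0885]
   side 780 ztop [0.0378 0.0856 0.0878]
offcut [ 0.644 -0.254  0.03 ]
   top 1019 ztop [0.02   0.0328 0.0349]
   side 1333 ztop [0.0199 0.0313 0.0327]
foot [0.429 0.004 0.014]
   top 1034 ztop [0.0006 0.0134 0.0168]
   side 928 ztop [0.0001 0.0133 0.0154]
sdr [ 0.506 -0.388  0.02 ]
   top 1030 ztop [0.0018 0.0268 0.0288]
   side 1881 ztop [0.0005 0.0251 0.027 ]
top 990 204 [0.6111 0.0424 0.0809] [0.6314 0.0921 0.1442]
side 1015 310 [0.6105 0.0403 0.0772] [0.6319 0.0938 0.1416]
```

View pics/c.png

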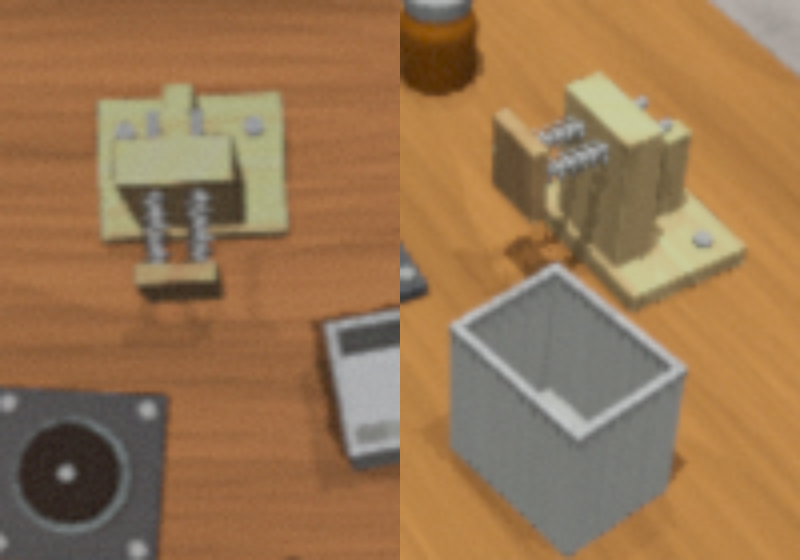

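The crop shows the front edge of the plate at 4x crop (137–217, 270–298), with the post behind it; the jig is turned by almost nothing. Now the plate's yaw and the clearance to the big tin.

Run:
```python
from geo import *
D={n:np.load(n+"0.npz") for n in("top","side")}
for n in D:
    w=cloud(D[n]).reshape(-1,3)
    p=w[(abs(w[:,0]-.62)<.03)&(abs(w[:,1]-.067)<.05)&(w[:,2]>.075)&(w[:,2]<.15)]
    f=p[(p[:,0]<.622)&(p[:,2]>.085)&(p[:,2]<.132)]
    a=np.polyfit(f[:,1]-.067,f[:,0],1);print(n,"face",len(f),a.round(4),f.std(0).round(4))
    t=p[(p[:,2]>.132)&(p[:,0]<.63)];print("  plate top rect",cv2.minAreaRect((t[:,:2]*1000).astype(np.float32)),t.mean(0).round(4))
    # post/foot orientation: foot points
    b=w[(abs(w[:,0]-.68)<.08)&(abs(w[:,1]-.067)<.08)&(w[:,2]>.006)&(w[:,2]<.022)];print("  foot",cv2.minAreaRect((b[:,:2]*1000).astype(np.float32)))
    q=w[(abs(w[:,0]-.557)<.09)&(abs(w[:,1]+.08)<.09)&(w[:,2]>.1)&(w[:,2]<.13)]
    r=cv2.minAreaRect((q[:,:2]*1000).astype(np.float32));print("  big",r,cv2.boxPoints(r).round(0).tolist(),np.percentile(q[:,2],[50,90]))
```

```text
top face 83 [-0.0588  0.6129] [0.0017 0.0151 0.0135]
  plate top rect ((617.94921875, 67.10154724121094), (12.698469161987305, 49.146175384521484), 1.9270228147506714) [0.6175 0.0674 0.14  ]
  foot ((690.006591796875, 71.89496612548828), (139.5796356201172, 133.5612030029297), 0.13966038823127747)
  big ((557.93994140625, -86.50765991210938), (85.82698822021484, 113.5379409790039), 9.617971420288086) [[506.0, -38.0], [525.0, -150.0], [610.0, -135.0], [591.0, -23.0]] [0.11220156 0.11454781]
side face 186 [-0.082   0.6137] [0.0023 0.0162 0.0137]
  plate top rect ((618.7587280273438, 67.58414459228516), (13.813586235046387, 52.797367095947266), 2.864800214767456) [0.6175 0.0655 0.1385]
  foot ((715.3089599609375, 68.20955657958984), (88.11775207519531, 129.3329620361328), 1.257768154144287)
  big ((557.9470825195312, -86.14049530029297), (87.36553192138672, 116.40884399414062), 10.27641773223877) [[505.0, -37.0], [525.0, -151.0], [611.0, -136.0], [591.0, -21.0]] [0.11004255 0.11263237]
```

```bash
cat >> geo.py <<'E'
def down(psi):
    f=(psi+np.pi/2)/2; return [0,float(np.cos(f)),float(np.sin(f)),0]
E
python3 - <<'E'
from bench import *
from geo import *
q=down(np.radians(67))
move_to([.4535,-.2307,.20],q)
move_l([.4535,-.2307,.051],.15)
close()
s=state();print(s["time"],s["finger_gap"],s["finger_force"],s["ee_pos"])
move_l([.4535,-.2307,.19],.15)
d=get_image("side");cv2.imwrite("pics/g.png",d["frame"])
s=state();print(s["time"],s["finger_gap"],s["ft_force"],s["ee_pos"],s["joint_pos"])
E
```

```text
4.6667 0.05942138403530453 29.994843900203705 [ 0.45364479 -0.23074827  0.05130895]
5.7917 0.059888396936278655 [-0.49592116 -0.29769435 -3.39971872] [ 0.45300964 -0.23039594  0.18840648] [-5.37451937e-01 -1.55153678e-01  1.48932582e+00  1.09272923e-05
  1.81004548e+00 -1.70686074e+00]
```

View pics/g.png

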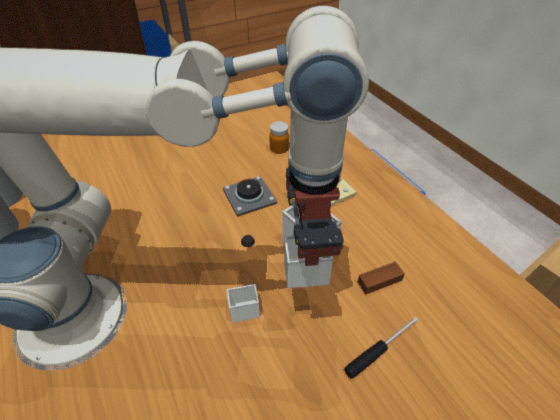

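Image: the tin hangs upright in the fingers at (310,265). Next comes the punch, pressing in small steps with the wrist force watched.

Run:
```python
from bench import *
from geo import *
q=down(np.radians(90)+.05)
x,y=.506,.1515
move_l([.4535,-.2307,.21],.1)
move_to([x,y,.20],q)
move_l([x,y,.105],.15); hold(.3)
d=get_image("side");cv2.imwrite("pics/p.png",d["frame"][100:310,150:430].repeat(2,0).repeat(2,1))
t=get_image("top");cv2.imwrite("pics/pt.png",t["frame"])
f0=state()["ft_force"];print(f0,state()["ee_pos"],state()["time"])
z=.095;move_l([x,y,z],.1)
while z>.070:
    s=state();f=s["ft_force"]-f0
    print(round(z,4),round(s["ee_pos"][2],4),f.round(1))
    if f[2]>14: break
    z-=.0015;move_l([x,y,z],.02)
hold(.5);s=state();print(s["time"],s["ee_pos"],(s["ft_force"]-f0).round(1),s["moment"].round(2))
```

```text
[ 0.37810238 -0.28007521 -2.89408985] [0.50619777 0.15159327 0.10545075] 8.7583
0.095 0.0938 [-0.8 -0.4  0.3]
0.0935 0.0936 [-0.1 -0.1  0.2]
0.092 0.0919 [-1.2  0.9  0.2]
0.0905 0.0913 [-0.7  0.4  3.3]
0.089 0.0894 [-0.1 -0.5  5.1]
0.0875 0.0877 [-0.1  0.4  5. ]
0.086 0.0861 [ 0.1 -0.7  6.7]
0.0845 0.0846 [0.3 0.7 7.6]
0.083 0.0831 [0.6 0.3 6.5]
0.0815 0.0817 [0.9 0.1 8.7]
0.08 0.0812 [-1.  -0.4 12.4]
0.0785 0.0812 [-2.6 -1.5 17. ]
12.2583 [0.50653821 0.15160457 0.08118077] [-3.3 -0.7 17.6] [-0.17  0.56 -0.01]
```

View pics/p.png

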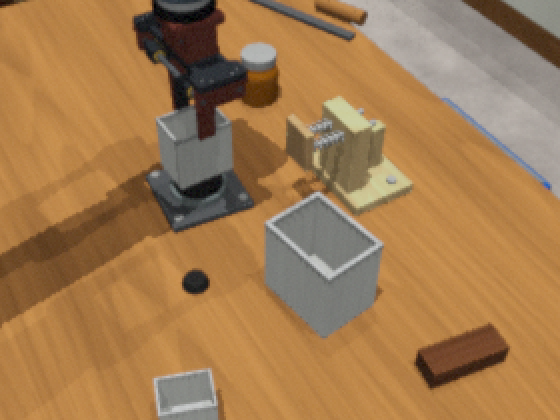

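The side view shows the tin upright over the pad, crop (195,150). Contact came at TCP 0.091 and the stop at 0.081, so the full 10 mm stroke with a 17 N press. I check centring and tilt before releasing it.

Run:
```python
from bench import *
from geo import *
d=get_image("side");w=cloud(d);hsv=cv2.cvtColor(d["frame"],cv2.COLOR_BGR2HSV)
V=d["view"];print("cam",(-V[:3,:3].T@V[:3,3]).round(2))
m=(abs(w[...,0]-.506)<.06)&(abs(w[...,1]-.1515)<.06)&(hsv[...,1]<60)&(hsv[...,2]>60)
for a,b in((.035,.05),(.05,.065),(.065,.08),(.08,.095),(.095,.115)):
    p=w[m&(w[...,2]>a)&(w[...,2]<b)]
    if len(p)>10:
        r=cv2.minAreaRect((p[:,:2]*1000).astype(np.float32));print(a,len(p),p[:,:2].min(0).round(4),p[:,:2].max(0).round(4),cv2.boxPoints(r).round(0).tolist())
s=state();print(s["time"],s["finger_gap"],s["ee_rot"].round(3))
```

```text
cam [ 0.19 -0.6   0.77]
0.035 142 [0.4641 0.1163] [0.547 0.179] [[438.0, 138.0], [520.0, 82.0], [547.0, 123.0], [465.0, 179.0]]
0.05 158 [0.4643 0.1175] [0.5444 0.181 ] [[464.0, 179.0], [466.0, 116.0], [545.0, 119.0], [542.0, 182.0]]
0.065 184 [0.4644 0.1173] [0.5453 0.1814] [[464.0, 181.0], [466.0, 117.0], [545.0, 119.0], [543.0, 183.0]]
0.08 231 [0.4647 0.1165] [0.5468 0.1819] [[462.0, 180.0], [466.0, 115.0], [547.0, 120.0], [543.0, 185.0]]
0.095 276 [0.4646 0.1132] [0.548  0.1826] [[462.0, 179.0], [467.0, 110.0], [549.0, 116.0], [544.0, 185.0]]
12.3083 0.05966639104251828 [ 0.001 -0.025  1.     0.   ]
```

The tin is centred (505,150 against pad 506,151) and has no tilt. Now the jig.

Run:
```python
from bench import *
from geo import *
a=.05;q=down(np.pi/2+a);n=np.array([np.cos(a),np.sin(a),0])
face=np.array([.6128,.067,.117])
P=lambda s:(face+n*(s-.0395)).tolist()   # s=plate travel
move_l([.506,.1515,.20],.12)
move_to([P(-.045)[0],P(-.045)[1],.20],q)
move_l(P(-.045),.12);hold(.3)
f0=state()["ft_force"];print(f0,state()["time"])
move_l(P(-.006),.08)
s=-.006
while s<.018:
    st=state();f=-(st["ft_force"]-f0)@n;tr=(st["ee_pos"]-face)@n+.0395
    print(round(s,4),round(tr,4),round(f,1),st["ee_pos"].round(4))
    if f>9.8 or tr>.0125: break
    s+=.0015;move_l(P(s),.02)
hold(.8);st=state();print(st["time"],-(st["ft_force"]-f0).round(1),st["ee_pos"],st["moment"].round(2))
np.save("f0.npy",f0)
for v in("side","top"):
    d=get_image(v);np.savez(v+"1.npz",**{k:d[k] for k in("frame","depth","camera_matrix","view")})
    cv2.imwrite(f"pics/j{v}.png",(d["frame"][100:300,180:420] if v=="side" else d["frame"][80:280,150:390]).repeat(2,0).repeat(2,1))
```

```text
[-0.17401297  0.15958604 -3.57332749] 15.075
-0.006 -0.0062 -0.3 [0.5671 0.0647 0.1167]
-0.0045 -0.0046 0.0 [0.5687 0.0648 0.1172]
-0.003 -0.003 0.1 [0.5704 0.0649 0.117 ]
-0.0015 -0.0014 0.3 [0.5719 0.0649 0.117 ]
-0.0 -0.0001 1.0 [0.5732 0.0651 0.117 ]
0.0015 0.0012 3.0 [0.5746 0.0651 0.117 ]
0.003 0.0028 3.7 [0.5761 0.0652 0.117 ]
0.0045 0.0043 5.9 [0.5776 0.0652 0.117 ]
0.006 0.0056 6.2 [0.5789 0.0653 0.117 ]
0.0075 0.0068 7.1 [0.5802 0.0653 0.117 ]
0.009 0.0081 7.3 [0.5815 0.0654 0.117 ]
0.0105 0.0094 8.2 [0.5828 0.0654 0.117 ]
0.012 0.0107 9.0 [0.584  0.0654 0.117 ]
0.0135 0.012 10.3 [0.5853 0.0655 0.117 ]
19.7583 [ 9.9  1.7 -4.8] [0.58528277 0.06548234 0.11701667] [-0.22  1.82 -0.24]
```

View pics/jside.png

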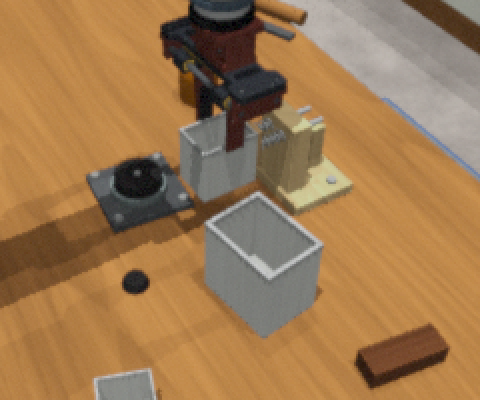

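The side view shows the tin's end against the plate, crop (255,155). It is clear of the bench, and 10 N at 12 mm of travel agrees with the spring. The 4.8 N vertical change could mean pitching, so I check the tin's tilt, height and yaw.

Run:
```python
from geo import *
from bench import *
d=np.load("side1.npz");w=cloud(d);hsv=cv2.cvtColor(d["frame"],cv2.COLOR_BGR2HSV)
m=(abs(w[...,0]-.585)<.06)&(abs(w[...,1]-.067)<.05)&(hsv[...,1]<60)&(hsv[...,2]>60)
for a in np.arange(.065,.16,.012):
    p=w[m&(w[...,2]>a)&(w[...,2]<a+.012)]
    if len(p)>10:print(a.round(3),len(p),np.percentile(p[:,:2],[2,98],axis=0).round(4).tolist())
p=w[m];print("z",np.percentile(p[:,2],[.5,99.5]).round(4))
# left end face plane (x as fn of y,z) and front side (y as fn of x,z)
for k,nm in((0,"end"),(1,"side")):
    lo=np.percentile(p[:,k],2); f=p[(p[:,k]<lo+.005)&(p[:,2]<.14)]
    A=np.c_[f[:,1-k]-f[:,1-k].mean(),f[:,2]-.1,np.ones(len(f))]
    print(nm,len(f),np.linalg.lstsq(A,f[:,k],rcond=None)[0].round(3))
# rim / bottom along x on the near side
for x in np.arange(.545,.625,.01):
    c=p[(abs(p[:,0]-x)<.005)&(p[:,1]<.045)]
    if len(c)>5: print(x.round(3),np.percentile(c[:,2],[1,99]).round(4))
s=state();print(s["time"],s["ft_force"].round(1),s["ee_rot"].round(3))
```

```text
0.065 112 [[0.5437, 0.0327], [0.6234, 0.0903]]
0.077 125 [[0.5436, 0.0327], [0.6224, 0.0916]]
0.089 161 [[0.5433, 0.0327], [0.6227, 0.0937]]
0.101 187 [[0.5437, 0.0329], [0.6304, 0.0938]]
0.113 196 [[0.5439, 0.0327], [0.6232, 0.095]]
0.125 204 [[0.5436, 0.033], [0.6236, 0.0933]]
0.137 208 [[0.5434, 0.0313], [0.6246, 0.094]]
z [0.0102 0.5328]
end 200 [-0.051  0.043  0.544]
side 1 [0.    0.    0.031]
0.545 [0.0678 0.5096]
0.555 [0.0692 0.5216]
0.565 [0.0719 0.5279]
0.575 [0.0698 0.5321]
0.585 [0.0704 0.5337]
0.595 [0.0701 0.5329]
0.605 [0.0675 0.5338]
0.615 [0.0683 0.4209]
19.8583 [-10.5  -0.4   2.2] [-0.002 -0.025  1.    -0.   ]
```

View pics/jtop.png

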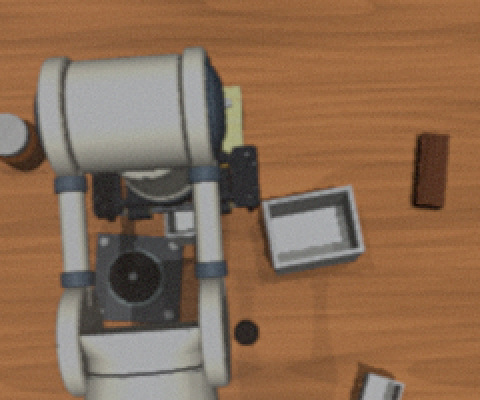

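The top view shows the arm over the jig with the other things undisturbed. The tin is upright, its yaw matches, its base is at about 67 mm and the push is a steady 10.5 N. I hand it in.

Run:
```python
from bench import *
hold(.5);s=state();print(s["time"],s["ft_force"].round(1),s["ee_pos"].round(4),s["finger_force"])
print(job_done())
```

```text
20.3583 [-9.5 -1.1  1.8] [0.5853 0.0655 0.117 ] 30.022999942302704
the job is handed in; nothing more can be done
None
```

I marked the middle-sized tin on the punch (full 10 mm stroke) and handed the job in at 20 s with its narrow end held flat on the stop plate, about 12 mm in at roughly 10 N; the hand-in returned no verdict.

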